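Cap the rinse-water adapter with a cam-arm coupler

TASK

Cap the rinse-water port: set the two-armed coupler mouth down over the upright brass adapter with both arms still raised, and press it down firmly but gently by feel until the rubber seal is fully squeezed, without overloading the rubber-mounted adapter. Then swing both cam arms down together, neither far ahead of the other, until both lie fully down against the coupler and lock it, let go, and leave the other things on the table alone.

Things in the scene. Friction and masses are not known exactly. Their poses are not given: they have to be found in the camera images.
- coupler_center (a point): Centre of the loose coupler: aluminium cap, 220 g, 42 mm round, 36 mm tall, standing mouth down. 18 mm above its mouth rim, 18 mm below its flat closed top. z up; x out of two parallel grip flats (44 mm apart, 18 mm wide, nearly full height); y towards the red-tabbed arm, the yellow one at -y. Bore 32 mm wide, 30 mm deep; fits the round adapter at any yaw.
- red_tab (a point): Centre of the red end tab of one cam arm: 28 mm from the arm's pin. Arm: 36 mm long, 7 mm thick, 9 mm wide (16 mm at the tab). The pins lie along the coupler's x, 24 mm from its axis, 2 mm above its centre. The arms swing outward and down; fully down they hang upright beside the body, tips 34 mm below the coupler's centre, 55 mm across both outer faces.
- yellow_tab (a point): Centre of the yellow end tab of the other, like cam arm, on the opposite (-y) side of the coupler.
- cam_red (a joint): Angle of the red-tabbed arm (coupler's +y side), rad: 0 = raised 30 degrees above level, 0.52 = level, 2.09 = hanging vertically, locked; stop at 2.115. It stays where it is left (friction about 0.04 N m). When it comes down its cam enters the adapter's groove.
- cam_yellow (a joint): The same for the yellow-tabbed arm on the coupler's -y side.
- port (a point): Fixed point on the axis of the upright adapter, at the top of its stand's blue foot (110 x 110 x 12 mm, on the table); a blue cone 52 mm wide rises 14 mm from here. z up. The brass adapter is screwed out by an amount that differs every time and is not measured: the top of its head (29 mm wide, chamfered) is 68 to 88 mm above this point. Seated, the coupler's centre is 12 mm below the head's top.
- seal (a joint): How far the black rubber seal (21 mm disc on top of the adapter's head, in the coupler's way) has been squeezed, m: 0 = 5 mm proud of the head, 0.005 = fully squeezed, flush with the head. About 12 N pushes it down; it does not spring back.
- mount (a joint): How far the adapter has been pushed down on its rubber mount, m; 10 N for each mm, springs back. It rests near 0. More than 2.7 mm (27 N) damages the mount.
- spray_bottle: Bystander: white spray bottle with blue head, 63 x 80 mm, 185 mm tall, standing; origin at the centre of its underside.
- wax_tin: Bystander: round tan tin, 70 mm wide, 32 mm tall; origin at the centre of its underside.
- paint_brush: Bystander (does not move): flat brush with a wooden handle, 168 mm long; origin at the centre of its underside.
- marking_crayon: Bystander: white and blue crayon, 98 mm long, 14 mm thick, lying; origin at the centre of its underside.
- raw_block_1: Bystander (does not move): rough white stone, 58 x 85 x 41 mm; origin at the centre of its underside.
There are look-alikes about, which are no part of the job. What is meant by the part that bears port is not green or turquoise, and is the larger of those in its own colour.

How it is judged:
On the way:
1. the coupler is over the adapter and pressed down until the seal is squeezed by at least 4 mm, both arms still raised (value of joint seal above 0.004 m and horizontal distance between coupler_center and port below 0.004 m and z of coupler_center in the frame of port above 0.045 m and angle between coupler_center's own z axis and vertical below 0.1 rad and value of joint each of cam_red, cam_yellow below 0.6 rad), for 0.2 s.
At the end, for the whole second after the job is handed in: The coupler sits upright (within 0.08 rad) on the adapter, centred within 4 mm, the seal squeezed by at least 4 mm, and both cam arms fully down (angle over 1.95 rad). Nothing presses on the adapter (mount within 1.5 mm of rest) (value of joint each of cam_red, cam_yellow above 1.95 rad and value of joint seal above 0.004 m and horizontal distance between coupler_center and port below 0.004 m and z of coupler_center in the frame of port above 0.045 m and angle between coupler_center's own z axis and vertical below 0.08 rad and value of joint mount below 0.0015 m); the robot touches nothing.
It fails at once if the adapter is pushed down more than 2.7 mm on its rubber mount (27 N) (value of joint mount above 0.0027 m).
It fails at once if an arm is swung down while the seal is not yet squeezed (value of joint seal below 0.0035 m and value of joint any of cam_red, cam_yellow above 0.9 rad).
It fails at once if one arm is swung far ahead of the other ((value of joint cam_red above 1.5 rad and value of joint cam_yellow below 0.7 rad) or (value of joint cam_yellow above 1.5 rad and value of joint cam_red below 0.7 rad)).
It fails at once if the spray bottle, the tin or the crayon is moved by more than 3 cm (distance of any of spray_bottle, wax_tin, marking_crayon from where it was at the start of the episode above 0.03 m).
It also fails if it takes over 72 s, if anything falls off the work surface, if the arm or the gripper's body presses on something with over 40 N, if the wrist force passes 120 N, or if a joint passes its speed limit or range.

ROBOT

A 7-joint arm with a two-finger parallel gripper is mounted at the origin on a cart in front of the work surface, level with it; the furniture and walls round the work are solid. World frame = base frame: x ahead of the robot, y to its left, z up, the work surface at z = 0. Lengths are in m, angles in rad, forces in N, time in s.
With the tool pointing down it reaches from about 0.4 to 0.85 m from the base axis. Payload 4.5 kg.
Tool frame: the origin (TCP) lies at the very end of the fingers, on their centre line; the grasp point (between the pads) lies 19 mm behind it (r.pinch_z is the distance from the TCP to the grasp point, in m); z points along the fingers, y is the line along which they close (so a half turn about z gives the same grasp; the last joint's range is limited). The gripper opens to 88 mm and grips with 3 to 60 N. Pads are 18 mm wide; open, the fingers measure 123 mm over their backs; the gripper's body (75 mm by 187 mm) begins 45 mm behind the grasp point.
Start: joints at [-1.108, 0.689, -0.195, 1.565, 0.157, 0.902, -0.215], TCP at [0.26, 0.568, 0.239] pointing down, gripper open.
Joint ranges: [-3.01, 3.01], [-0.46, 2.08], [-1.47, 1.51], [0.13, 2.56], [-1, 4.14], [0.04, 2.09], [-2.66, 2.66]. Speed limits (rad/s): [2.57, 2.57, 3.14, 3.14, 3.14, 3.14, 3.14].

INTERFACE

Orientations are given as a unit quaternion [x, y, z, w].
In Python, from plant import r, cams gives the robot as it stands.
- The arm moves only by the shell command python3 -m pendant 'ROWS' [FORCE]. ROWS is JSON, a list of rows, each a list of 3 entries, a list of its own where there are three numbers: the closure, from -1 (fully open) to 1 (shut), then the shift along the tool's x, y, z in mm, then the turn, a rotation vector about the tool's x, y, z in degrees. A call has 1 to 8 rows; each row shifts and turns the commanded pose from where the row before left it, along the tool's axes as they then stand; what a row does not reach is not made up. A row lasts 1/8 s, in which the tool goes at most 62.5 mm and 10.7 degrees, less where a joint would pass 70% of its speed; a pose out of reach is approached as far as the arm can. A call with a gripper value outside its range is refused whole. The fingers move at their own pace and stop on an object; FORCE is the grip in N (left out, the last holds). Time passes only in rows, so rows that do not move let the fingers close. It gives the time, the measured TCP pose, the force, the opening and the grip force at its end, in the units of the state.
- r.get_state(): the state, without advancing time (a new reading comes with each control period).
- cams.snapshot(name): name is "scene" or "top"; returns a dict with "img" (420x560x3 uint8, red, green, blue), "camera_matrix" (3x3 intrinsics, pixels), "camera_from_world" (4x4, takes a point from world to camera coordinates). Camera axes: x right, y up, looking along -z (the intrinsics and any distortion apply to the point x, -y, -z); pixel columns grow to the right and rows downward; lengths in m; the calibration is good to about 2 mm. A picture is of the moment at which its call begins. There is no depth.
- r.finish_job(): hands the job in; it is judged then, once.
The state is a dict: "clock": time; "q": joint angles; "qd": joint speeds; "joint_torque": joint torques, N m; "tool_pos": TCP position; "eef_rot": TCP orientation; "contact_force": force on the tool from outside, world axes, zero at the start; "moment": the same for the moment, N m; "opening": opening from 0.0 (shut) to 1.0 (fully open); "finger_force": force on a finger pad.
Only numpy, scipy, OpenCV 4.12 (cv2) and the standard library are available. Lean on these libraries where they do the work, as an engineer would, in place of code of your own. Each camera call takes 0.05 s, during which the arm holds its last target. There are 200 camera calls.

## Working session

There is one attempt and no reset: what is moved stays moved. The work goes in short steps, Python scripts to look and compute and a shell command to move; the robot and the scene stay as the last step left them, time stands still between calls to the robot, and variables do not carry over. Pictures are saved under pics/ and viewed, at most 10 in all, crops included, and the job is handed in when it is done.

```bash
mkdir -p pics; ls
python3 - <<'E'
from plant import r,cams
import cv2,numpy as np
for n in("scene","top"):
    s=cams.snapshot(n); cv2.imwrite(f"pics/{n}0.png",s["img"][:,:,::-1]); print(n,s["camera_matrix"].tolist(),np.round(s["camera_from_world"],4).tolist(),[k for k in s])
print(r.get_state())
E
```

```text
pics
scene [[485.7187937098578, 0.0, 275.6314009409174], [0.0, 485.7187937098578, 212.66717901893583], [0.0, 0.0, 1.0]] [[0.5986, -0.801, -0.0083, -0.2583], [0.6213, 0.4578, 0.6359, -0.4152], [-0.5056, -0.3858, 0.7717, -1.1783], [0.0, 0.0, 0.0, 1.0]] ['img', 'camera_matrix', 'camera_from_world']
top [[526.4664175500304, 0.0, 281.8518829050611], [0.0, 526.4664175500304, 208.25467993449337], [0.0, 0.0, 1.0]] [[-0.0088, -0.9999, -0.0114, 0.1107], [0.9842, -0.0107, 0.1766, -0.5714], [-0.1767, -0.0097, 0.9842, -1.1525], [0.0, 0.0, 0.0, 1.0]] ['img', 'camera_matrix', 'camera_from_world']
{'clock': 0.1, 'q': array([-1.1082046 ,  0.68990162, -0.19449951,  1.56619408,  0.15731717,
        0.9025024 , -0.21510153]), 'qd': array([ 5.62625457e-05, -1.75139017e-03, -1.71160465e-03, -1.36458247e-03,
        6.61120830e-04, -6.28080427e-04, -1.74415701e-03]), 'joint_torque': array([-3.08840936e-03, -5.28499031e+01, -1.27173409e+00, -1.53838599e+01,
       -5.26537537e-02,  1.97850546e-03,  6.51224696e-05]), 'tool_pos': array([0.25968414, 0.5678982 , 0.23800102]), 'eef_rot': array([ 2.12725875e-01,  9.77111585e-01, -8.00929531e-04, -1.01478203e-04]), 'contact_force': array([-0.57433935,  0.06728786, -0.06849742]), 'moment': array([-0.01132597, -0.02625403, -0.01734859]), 'finger_force': 0.0, 'opening': 1.0022532548038532}
```

View pics/scene0.png

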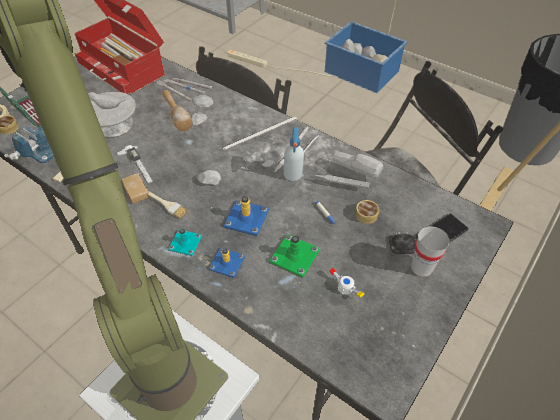

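View pics/top0.png

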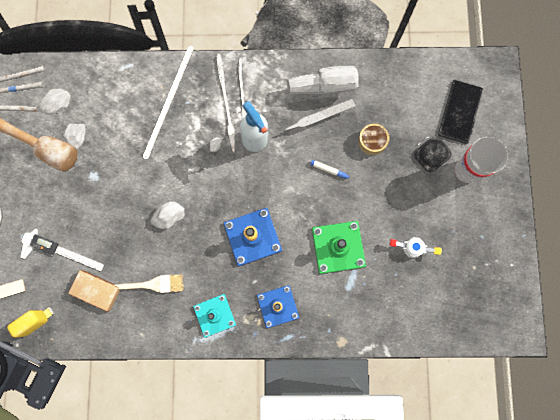

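Stand candidates in the top view: large blue (252,237), small blue (278,307), green (340,246) and turquoise (213,316). I choose the large blue one. The coupler is at (416,247), with its red tab at (393,243) and yellow tab at (437,251). I'll check these in a close crop.

Run:
```python
import cv2,numpy as np
t=cv2.imread("pics/top0.png");s=cv2.imread("pics/scene0.png")
def c(im,x,y,w,h,k): return cv2.resize(im[y:y+h,x:x+w],None,fx=k,fy=k,interpolation=cv2.INTER_CUBIC)
a=np.hstack([c(t,215,200,80,60,5),c(t,377,215,80,60,5)])
b=np.hstack([c(s,210,185,80,60,5),c(s,310,255,80,60,5)])
cv2.imwrite("pics/crop0.png",np.vstack([a,b]))
```

```text
(no output)
```

View pics/crop0.png

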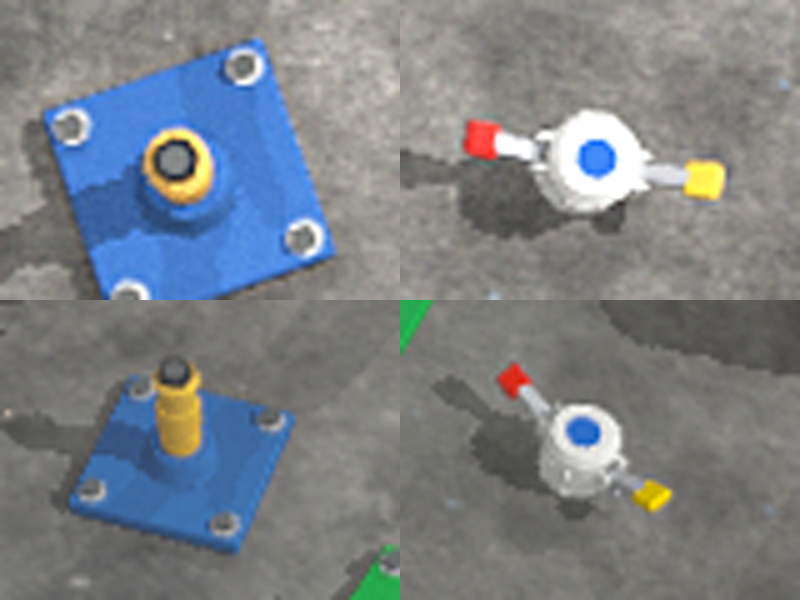

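The crop confirms the choice: the large blue foot has a brass adapter with a black seal, seal at top (250,231.5), scene (245,199). The coupler's blue dot is at top (416,246.5), scene (346.5,281), with the red tab towards world +y.

```bash
cat > h.py <<'E'
from plant import r,cams
import cv2,numpy as np
from scipy.optimize import least_squares
from scipy.spatial.transform import Rotation as R
C={n:cams.snapshot(n) for n in("scene","top")}
def proj(n,p):
    c=C[n]["camera_from_world"]@np.r_[p,1]; q=C[n]["camera_matrix"]@[c[0],-c[1],-c[2]]; return q[:2]/q[2]
def atz(n,px,z): return np.r_[least_squares(lambda v:proj(n,[v[0],v[1],z])-px,[.5,0]).x,z]
def tri(a,b):
    f=least_squares(lambda p:np.r_[proj("top",p)-a,proj("scene",p)-b],[.5,0,.05]); return f.x,np.round(f.fun,1)
def crop(n,p,name,w=80,h=60,k=5):
    u,v=np.int32(proj(n,p)-[w/2,h/2]); cv2.imwrite(name,cv2.resize(C[n]["img"][v:v+h,u:u+w,::-1],None,fx=k,fy=k,interpolation=cv2.INTER_CUBIC)); return u,v
E
python3 - <<'E'
from h import *
np.set_printoptions(precision=4,suppress=True)
o=-.4
g=lambda x,y,X,Y:np.array([X+x/5+o,Y+y/5+o])
scr=[g(70,127,215,200),g(245,66,215,200),g(304,239,215,200),g(128,297,215,200)]
P=[atz("top",s,.013) for s in scr];print(P,(P[0]+P[2])/2)
scs=[g(140,90,210,185),g(270,120,210,185),g(222,225,210,185),g(91,190,210,185)]
print("scene foot",np.mean([atz("scene",s,.013) for s in scs],0))
print("seal",tri(g(176,158,215,200),g(175,70,210,185)))
a,b=g(197,158,377,215),g(184,132,310,255)
print("dot",tri(a,b),atz("top",a,.036),atz("scene",b,.036))
rt=atz("top",g(82,140,377,215),.036);ye=atz("top",g(305,179,377,215),.036);print(rt,ye,(rt+ye)/2,np.degrees(np.arctan2(*(rt-ye)[1::-1])))
s=r.get_state();print(R.from_quat(s["eef_rot"]).as_matrix())
E
```

```text
[array([0.5407, 0.231 , 0.013 ]), array([0.5689, 0.1486, 0.013 ]), array([0.4868, 0.1213, 0.013 ]), array([0.4606, 0.2033, 0.013 ])] [0.5138 0.1761 0.013 ]
scene foot [0.5116 0.1745 0.013 ]
seal (array([0.5151, 0.1758, 0.0887]), array([-0.1,  0.1,  0.1, -0. ]))
dot (array([ 0.4844, -0.201 ,  0.032 ]), array([ 0., -0., -0.,  0.])) [ 0.484 -0.2    0.036] [ 0.4822 -0.2019  0.036 ]
[ 0.4928 -0.148   0.036 ] [ 0.4739 -0.2485  0.036 ] [ 0.4833 -0.1982  0.036 ] 79.37623445871203
[[-0.9095  0.4158 -0.0004]
 [ 0.4158  0.9095 -0.001 ]
 [-0.0001 -0.0011 -1.    ]]
```

```bash
python3 -m pendant '[[-1,[-42,-25,0],[0,0,0]],[-1,[-42,-25,0],[0,0,0]],[-1,[-42,-25,0],[0,0,0]],[-1,[-42,-25,0],[0,0,0]],[-1,[-42,-25,0],[0,0,0]],[-1,[-42,-25,0],[0,0,0]],[-1,[-42,-25,0],[0,0,0]],[-1,[-42,-25,0],[0,0,0]]]' 20
python3 -m pendant '[[-1,[-24,-51,0],[0,0,0]],[-1,[-24,-51,0],[0,0,0]],[-1,[-24,-51,0],[0,0,0]],[-1,[-24,-51,0],[0,0,0]],[-1,[-24,-51,0],[0,0,0]],[-1,[-24,-51,0],[0,0,0]],[-1,[-24,-51,0],[0,0,0]],[-1,[-24,-51,0],[0,0,0]]]'
python3 -m pendant '[[-1,[0,0,0],[0,0,9.5]],[-1,[0,0,0],[0,0,9.5]],[-1,[0,0,0],[0,0,9.5]],[-1,[0,0,0],[0,0,9.5]],[-1,[0,0,0],[0,0,9.5]],[-1,[0,0,0],[0,0,9.5]],[-1,[0,0,0],[0,0,9.5]],[-1,[0,0,0],[0,0,9.5]]]'
cat > go.py <<'E'
import sys
from plant import r
import numpy as np
from scipy.spatial.transform import Rotation as R
t=np.array(eval(sys.argv[1]))
s=r.get_state();M=R.from_quat(s["eef_rot"]).as_matrix()
print("q",s["q"].round(2),"yaw tool y",np.degrees(np.arctan2(M[1,1],M[0,1])).round(1),"tilt",M[:,2].round(4),"pos",s["tool_pos"].round(4),"shift mm",(M.T@(t-s["tool_pos"])*1e3).round(1),"F",s["contact_force"].round(1),s["opening"])
E
python3 go.py '[.483,-.2,.1]'
```

```text
clock: 1.2
tool_pos: [0.483, 0.2455, 0.2387]
eef_rot: [0.213, 0.977, 0.0, 0.0]
contact_force: [0.6, -0.8, 0.0]
opening: 0.999
finger_force: 0.0
clock: 2.2
tool_pos: [0.4871, -0.2059, 0.2387]
eef_rot: [0.213, 0.977, 0.0, 0.0]
contact_force: [0.8, 0.4, -0.1]
opening: 1.003
finger_force: 0.0
clock: 3.2
tool_pos: [0.4872, -0.2039, 0.2386]
eef_rot: [0.771, 0.637, 0.0, -0.0]
contact_force: [0.3, -0.6, -0.3]
opening: 0.998
finger_force: 0.0
q [ 0.24  0.56  0.1   1.87 -0.08  0.72  0.21] yaw tool y -10.9 tilt [-2.e-04  3.e-04 -1.e+00] pos [ 0.4872 -0.2039  0.2386] shift mm [  3.   -4.8 138.6] F [ 0.3 -0.6 -0.3] 0.998054222228015
```

```bash
python3 -m pendant '[[-1,[3,-5,40],[0,0,0]],[-1,[0,0,40],[0,0,0]],[-1,[0,0,40],[0,0,0]],[-1,[0,0,35],[0,0,0]],[-1,[0,0,35],[0,0,0]],[-1,[0,0,30],[0,0,0]],[-1,[0,0,12],[0,0,0]],[-1,[0,0,0],[0,0,0]]]'
python3 go.py '[.483,-.2,.006]'
```

```text
clock: 4.2
tool_pos: [0.4827, -0.2001, 0.0064]
eef_rot: [0.769, 0.639, -0.0, -0.0]
contact_force: [-0.4, 1.1, 0.1]
opening: 0.999
finger_force: 0.0
q [ 0.29  0.96  0.02  2.01 -0.12  0.18  0.23] yaw tool y -10.6 tilt [-8.e-04  4.e-04 -1.e+00] pos [ 0.4827 -0.2001  0.0064] shift mm [0.1 0.2 0.4] F [-0.4  1.1  0.1] 0.9987072016730293
```

```bash
python3 -m pendant '[[1,[0,0,0],[0,0,0]],[1,[0,0,0],[0,0,0]],[1,[0,0,0],[0,0,0]],[1,[0,0,0],[0,0,0]],[1,[0,0,-40],[0,0,0]],[1,[0,0,-40],[0,0,0]],[1,[0,0,-40],[0,0,0]],[1,[0,0,-40],[0,0,0]]]' 30
python3 go.py '[.5145,.1758,.165]'
```

```text
clock: 5.2
tool_pos: [0.4826, -0.2001, 0.1681]
eef_rot: [0.769, 0.639, 0.0, -0.0]
contact_force: [1.5, -0.5, -0.6]
opening: 0.115
finger_force: 0.0
q [ 0.25  0.66  0.08  1.95 -0.1   0.53  0.22] yaw tool y -10.6 tilt [-1.e-04  2.e-04 -1.e+00] pos [ 0.4826 -0.2001  0.1681] shift mm [375.3 -37.6   3.2] F [ 1.5 -0.5 -0.6] 0.11502625529215564
```

Run:
```python
from h import *
s=r.get_state();print(s["opening"],s["finger_force"])
print(crop("top",[.483,-.2,.03],"pics/a.png"),crop("scene",[.483,-.2,.08],"pics/b.png"))
cv2.imwrite("pics/ab.png",np.hstack([cv2.imread("pics/a.png"),cv2.imread("pics/b.png")]))
```

```text
0.025583947363325654 0.0
(np.int32(375), np.int32(216)) (np.int32(307), np.int32(241))
```

View pics/ab.png

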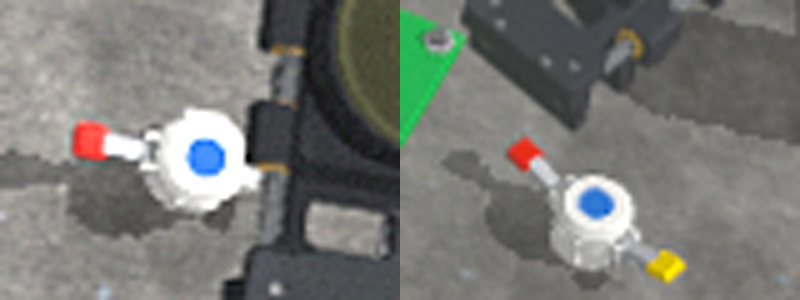

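The fingers close slower than I allowed, so they were not yet on the coupler when I lifted. It still stands where it was, with its dot at top (416,247). I'll open, go back down and close for longer.

```bash
python3 -m pendant '[[-1,[0,0,0],[0,0,0]],[-1,[0,0,0],[0,0,0]],[-1,[0,0,0],[0,0,0]],[-1,[0,0,0],[0,0,0]],[-1,[0,0,0],[0,0,0]],[-1,[0,0,0],[0,0,0]],[-1,[0,0,0],[0,0,0]],[-1,[0,0,0],[0,0,0]]]'
python3 -m pendant '[[-1,[0,0,40],[0,0,0]],[-1,[0,0,40],[0,0,0]],[-1,[0,0,40],[0,0,0]],[-1,[0,0,30],[0,0,0]],[-1,[0,0,12],[0,0,0]],[1,[0,0,0],[0,0,0]],[1,[0,0,0],[0,0,0]],[1,[0,0,0],[0,0,0]]]' 30
python3 -m pendant '[[1,[0,0,0],[0,0,0]],[1,[0,0,0],[0,0,0]],[1,[0,0,0],[0,0,0]],[1,[0,0,0],[0,0,0]]]'
```

```text
clock: 6.3
tool_pos: [0.4829, -0.2002, 0.1667]
eef_rot: [0.769, 0.639, 0.0, 0.0]
contact_force: [-0.4, 0.1, -0.3]
opening: 0.915
finger_force: 0.0
clock: 7.3
tool_pos: [0.4836, -0.2004, 0.0058]
eef_rot: [0.769, 0.639, 0.001, 0.001]
contact_force: [0.1, 0.0, -0.4]
opening: 0.682
finger_force: 0.0
clock: 7.8
tool_pos: [0.4822, -0.2, 0.0051]
eef_rot: [0.769, 0.639, -0.0, -0.001]
contact_force: [-2.5, 0.5, 5.8]
opening: 0.496
finger_force: 30.0
```

```bash
python3 -m pendant '[[1,[0,0,-20],[0,0,0]],[1,[0,0,-40],[0,0,0]],[1,[0,0,-50],[0,0,0]],[1,[0,0,-50],[0,0,0]]]'
python3 -m pendant '[[1,[30,-3,0],[0,0,0]],[1,[50,-5,0],[0,0,0]],[1,[50,-5,0],[0,0,0]],[1,[50,-5,0],[0,0,0]],[1,[50,-5,0],[0,0,0]],[1,[50,-5,0],[0,0,0]],[1,[50,-5,0],[0,0,0]],[1,[35,-4,0],[0,0,0]]]'
python3 -m pendant '[[1,[10,-1,0],[0,0,0]],[1,[0,0,0],[0,0,0]]]'
python3 go.py '[.5145,.1758,.130]'
python3 - <<'E'
from h import *
t=r.get_state()["tool_pos"]
a=crop("top",t,"pics/a.png"),crop("scene",t-[0,0,.02],"pics/b.png")
cv2.imwrite("pics/cd.png",np.hstack([cv2.imread("pics/a.png"),cv2.imread("pics/b.png")]));print(a)
E
```

```text
clock: 8.3
tool_pos: [0.4826, -0.1999, 0.1658]
eef_rot: [0.769, 0.639, -0.0, -0.0]
contact_force: [0.9, -0.4, -2.9]
opening: 0.502
finger_force: 30.0
clock: 9.3
tool_pos: [0.513, 0.1686, 0.1643]
eef_rot: [0.768, 0.64, 0.0, -0.0]
contact_force: [0.3, -0.3, -3.1]
opening: 0.497
finger_force: 30.0
clock: 9.55
tool_pos: [0.514, 0.1751, 0.1644]
eef_rot: [0.769, 0.639, -0.0, 0.0]
contact_force: [-0.5, 0.5, -2.9]
opening: 0.496
finger_force: 30.0
q [-0.53  0.7   0.2   1.9  -0.24  0.57 -0.36] yaw tool y -10.5 tilt [-6.e-04 -7.e-04 -1.e+00] pos [0.514  0.1751 0.1644] shift mm [ 0.8  0.4 34.4] F [-0.5  0.5 -2.9] 0.4961218797347134
((np.int32(208), np.int32(196)), (np.int32(204), np.int32(156)))
```

View pics/cd.png

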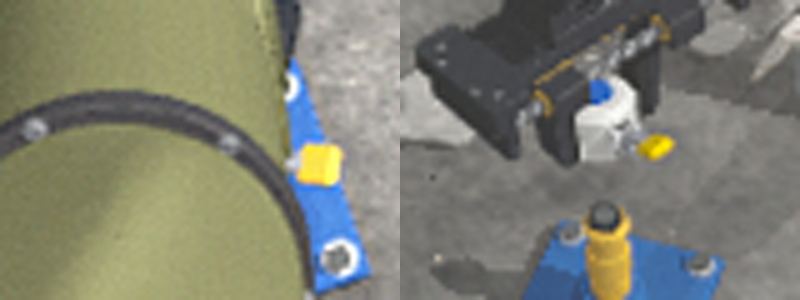

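Run:
```python
from h import *
np.set_printoptions(precision=4,suppress=True)
t=r.get_state()["tool_pos"]
y0,f0=tri([437.6,250.4],[360,293.8]); y1,f1=tri([271.6,228.6],[255,185])
print(y0,f0,y1,f1)
print("coupler centre by tab",y1-y0+[.4833,-.2005,.018], t)
for z in(-.0055,.0305): print("axis at tcp",proj("scene",t+[0,0,z]))
for z in(-.0055,.0305): print([proj("scene",t+[0,0,z]+.021*np.array([np.cos(a),np.sin(a),0])).round(1) for a in np.radians([52.8-90,52.8+90])])
```

```text
[ 0.4745 -0.2504  0.0285] [-0.1  0.1  0.1 -0. ] [0.5065 0.1248 0.1881] [-0.   0.   0.1 -0. ]
coupler centre by tab [0.5154 0.1747 0.1777] [0.5144 0.1733 0.1648]
axis at tcp [243.8366 182.8178]
axis at tcp [243.0778 173.9965]
[array([251. , 181.3]), array([236.6, 184.4])]
[array([250.4, 172.5]), array([235.7, 175.5])]
```

```bash
python3 -m pendant '[[1,[1,-0.8,20],[0,0,0]],[1,[0,0,20],[0,0,0]],[1,[0,0,15],[0,0,0]],[1,[0,0,5],[0,0,0]],[1,[0,0,0],[0,0,0]]]'
python3 -m pendant '[[1,[0,0,2],[0,0,0]],[1,[0,0,2],[0,0,0]],[1,[0,0,2],[0,0,0]],[1,[0,0,0],[0,0,0]]]'
python3 -m pendant '[[1,[0,0,2],[0,0,0]],[1,[0,0,2],[0,0,0]],[1,[0,0,0],[0,0,0]]]'
python3 go.py '[.5145,.1758,.0595]'
```

```text
clock: 10.38
tool_pos: [0.5138, 0.1762, 0.1047]
eef_rot: [0.769, 0.639, -0.0, 0.0]
contact_force: [0.3, 0.1, -2.1]
opening: 0.497
finger_force: 30.0
clock: 10.88
tool_pos: [0.5136, 0.1766, 0.0986]
eef_rot: [0.769, 0.639, -0.0, -0.0]
contact_force: [-0.1, 0.3, -2.8]
opening: 0.496
finger_force: 30.0
clock: 11.25
tool_pos: [0.5136, 0.1765, 0.0945]
eef_rot: [0.769, 0.639, -0.0, -0.0]
contact_force: [-0.6, 0.3, -2.4]
opening: 0.501
finger_force: 30.0
q [-0.5   0.81  0.15  1.94 -0.27  0.41 -0.34] yaw tool y -10.6 tilt [-4.e-04 -1.e-04 -1.e+00] pos [0.5136 0.1765 0.0945] shift mm [-0.6  1.1 35. ] F [-0.6  0.3 -2.4] 0.5009938285507525
```

```bash
python3 -m pendant '[[1,[-0.5,0.4,1],[0,0,0]],[1,[0,0,1],[0,0,0]],[1,[0,0,1],[0,0,0]],[1,[0,0,0],[0,0,0]]]'
python3 -m pendant '[[1,[0,0,1],[0,0,0]],[1,[0,0,1],[0,0,0]],[1,[0,0,0],[0,0,0]]]'
python3 -m pendant '[[1,[0,0,1],[0,0,0]],[1,[0,0,1],[0,0,0]],[1,[0,0,0],[0,0,0]]]'
```

```text
clock: 11.75
tool_pos: [0.5139, 0.176, 0.0916]
eef_rot: [0.769, 0.639, -0.0, -0.0]
contact_force: [0.3, 1.2, -2.9]
opening: 0.496
finger_force: 30.0
clock: 12.12
tool_pos: [0.5139, 0.176, 0.0896]
eef_rot: [0.769, 0.639, -0.0, -0.0]
contact_force: [0.4, 0.4, -3.1]
opening: 0.496
finger_force: 30.0
clock: 12.5
tool_pos: [0.514, 0.176, 0.0876]
eef_rot: [0.769, 0.639, -0.0, -0.0]
contact_force: [0.4, -0.6, -3.0]
opening: 0.5
finger_force: 30.0
```

```bash
python3 -m pendant '[[1,[0,0,1],[0,0,0]],[1,[0,0,1],[0,0,0]],[1,[0,0,0],[0,0,0]]]'
python3 -m pendant '[[1,[0,0,1],[0,0,0]],[1,[0,0,1],[0,0,0]],[1,[0,0,0],[0,0,0]]]'
python3 -m pendant '[[1,[0,0,1],[0,0,0]],[1,[0,0,1],[0,0,0]],[1,[0,0,0],[0,0,0]]]'
```

```text
clock: 12.88
tool_pos: [0.514, 0.176, 0.0856]
eef_rot: [0.769, 0.639, -0.0, -0.0]
contact_force: [-0.1, 0.6, -2.4]
opening: 0.496
finger_force: 30.0
clock: 13.25
tool_pos: [0.514, 0.176, 0.0836]
eef_rot: [0.769, 0.639, -0.0, -0.0]
contact_force: [0.1, -0.2, -2.5]
opening: 0.491
finger_force: 30.0
clock: 13.62
tool_pos: [0.514, 0.176, 0.0816]
eef_rot: [0.769, 0.639, -0.0, -0.0]
contact_force: [0.1, -0.2, -2.7]
opening: 0.495
finger_force: 30.0
```

```bash
python3 -m pendant '[[1,[0,0,2],[0,0,0]],[1,[0,0,2],[0,0,0]],[1,[0,0,0],[0,0,0]]]'
python3 -m pendant '[[1,[0,0,2],[0,0,0]],[1,[0,0,2],[0,0,0]],[1,[0,0,0],[0,0,0]]]'
python3 -m pendant '[[1,[0,0,1],[0,0,0]],[1,[0,0,1],[0,0,0]],[1,[0,0,0],[0,0,0]]]'
python3 -m pendant '[[1,[0,0,1],[0,0,0]],[1,[0,0,1],[0,0,0]],[1,[0,0,0],[0,0,0]]]'
```

```text
clock: 14.0
tool_pos: [0.5139, 0.176, 0.0775]
eef_rot: [0.769, 0.639, -0.0, -0.0]
contact_force: [-0.2, 0.4, -2.8]
opening: 0.495
finger_force: 30.0
clock: 14.38
tool_pos: [0.5138, 0.176, 0.0735]
eef_rot: [0.769, 0.639, -0.0, -0.0]
contact_force: [0.3, -0.3, -2.8]
opening: 0.489
finger_force: 30.0
clock: 14.75
tool_pos: [0.514, 0.176, 0.0717]
eef_rot: [0.769, 0.639, -0.0, -0.0]
contact_force: [0.2, 0.2, -2.1]
opening: 0.496
finger_force: 30.0
clock: 15.12
tool_pos: [0.5139, 0.176, 0.0696]
eef_rot: [0.769, 0.639, -0.0, -0.0]
contact_force: [0.2, 0.5, -3.3]
opening: 0.495
finger_force: 30.0
```

```bash
for i in 1; do python3 -m pendant '[[1,[0,0,1],[0,0,0]],[1,[0,0,0],[0,0,0]]]'; python3 -m pendant '[[1,[0,0,1],[0,0,0]],[1,[0,0,0],[0,0,0]]]'; python3 -m pendant '[[1,[0,0,1],[0,0,0]],[1,[0,0,0],[0,0,0]]]';python3 -m pendant '[[1,[0,0,1],[0,0,0]],[1,[0,0,0],[0,0,0]]]'; done | grep -E 'pos|contact|clock'
```

```text
clock: 15.38
tool_pos: [0.514, 0.176, 0.0686]
contact_force: [0.3, -0.8, -3.0]
clock: 15.62
tool_pos: [0.514, 0.176, 0.0677]
contact_force: [0.9, -0.4, -3.8]
clock: 15.88
tool_pos: [0.5141, 0.176, 0.0671]
contact_force: [-1.0, 0.2, 2.5]
clock: 16.12
tool_pos: [0.5142, 0.1761, 0.0664]
contact_force: [-1.6, -0.5, 8.1]
```

```bash
(python3 -m pendant '[[1,[0,0,0.7],[0,0,0]],[1,[0,0,0],[0,0,0]]]'; python3 -m pendant '[[1,[0,0,0.7],[0,0,0]],[1,[0,0,0],[0,0,0]]]'; python3 -m pendant '[[1,[0,0,0.7],[0,0,0]],[1,[0,0,0],[0,0,0]]]') | grep -E 'pos|contact|clock|open'
```

```text
clock: 16.38
tool_pos: [0.5142, 0.1761, 0.0659]
contact_force: [-1.6, -0.7, 8.2]
opening: 0.498
clock: 16.62
tool_pos: [0.5142, 0.1761, 0.0652]
contact_force: [-1.9, -0.3, 8.9]
opening: 0.494
clock: 16.88
tool_pos: [0.5142, 0.1761, 0.0645]
contact_force: [-2.9, -0.4, 8.5]
opening: 0.493
```

Plateau at about 12 N, so the seal is yielding. I'll keep going by feel.

```bash
(python3 -m pendant '[[1,[0,0,0.7],[0,0,0]],[1,[0,0,0],[0,0,0]]]'; python3 -m pendant '[[1,[0,0,0.7],[0,0,0]],[1,[0,0,0],[0,0,0]]]'; python3 -m pendant '[[1,[0,0,0.6],[0,0,0]],[1,[0,0,0],[0,0,0]]]') | grep -E 'pos|contact|clock|open'
```

```text
clock: 17.12
tool_pos: [0.5142, 0.1761, 0.0638]
contact_force: [-1.8, -0.7, 9.0]
opening: 0.499
clock: 17.38
tool_pos: [0.5142, 0.1761, 0.0631]
contact_force: [-2.1, 0.1, 9.3]
opening: 0.495
clock: 17.62
tool_pos: [0.5142, 0.1761, 0.0625]
contact_force: [-1.7, 0.2, 9.0]
opening: 0.495
```

```bash
(python3 -m pendant '[[1,[0,0,0.5],[0,0,0]],[1,[0,0,0],[0,0,0]]]'; python3 -m pendant '[[1,[0,0,0.5],[0,0,0]],[1,[0,0,0],[0,0,0]]]') | grep -E 'pos|contact|clock|open'
```

```text
clock: 17.88
tool_pos: [0.5142, 0.1761, 0.062]
contact_force: [-2.6, -0.6, 7.8]
opening: 0.497
clock: 18.12
tool_pos: [0.5142, 0.176, 0.0615]
contact_force: [-2.0, -0.0, 8.8]
opening: 0.495
```

```bash
(python3 -m pendant '[[1,[0,0,0.4],[0,0,0]],[1,[0,0,0],[0,0,0]]]'; python3 -m pendant '[[1,[0,0,0.4],[0,0,0]],[1,[0,0,0],[0,0,0]]]') | grep -E 'pos|contact|clock|open'
```

```text
clock: 18.38
tool_pos: [0.5142, 0.1761, 0.0613]
contact_force: [-2.3, -0.7, 10.9]
opening: 0.495
clock: 18.62
tool_pos: [0.5142, 0.1761, 0.0611]
contact_force: [-2.4, -0.8, 12.1]
opening: 0.497
```

```bash
python3 -m pendant '[[1,[0,0,0.5],[0,0,0]],[1,[0,0,0],[0,0,0]],[1,[0,0,0],[0,0,0]]]' | grep -E 'pos|contact|clock|open'
python3 -m pendant '[[1,[0,0,-1.5],[0,0,0]],[-1,[0,0,0],[0,0,0]],[-1,[0,0,0],[0,0,0]],[-1,[0,0,0],[0,0,0]],[-1,[0,0,0],[0,0,0]],[-1,[0,0,0],[0,0,0]],[-1,[0,0,0],[0,0,0]]]'
python3 -m pendant '[[-1,[0,0,-30],[0,0,0]],[-1,[0,0,-40],[0,0,0]],[-1,[0,0,-30],[0,0,0]],[-1,[0,0,0],[0,0,0]]]'
python3 go.py '[.5145,.176,.12]'
```

```text
clock: 19.0
tool_pos: [0.5142, 0.1761, 0.0609]
contact_force: [-3.3, -0.9, 14.3]
opening: 0.498
clock: 19.88
tool_pos: [0.514, 0.176, 0.0608]
eef_rot: [0.769, 0.639, 0.0, -0.0]
contact_force: [0.3, -0.4, -0.3]
opening: 1.003
finger_force: 0.0
clock: 20.38
tool_pos: [0.5155, 0.1764, 0.1628]
eef_rot: [0.769, 0.639, 0.002, 0.001]
contact_force: [-0.7, -1.0, -1.0]
opening: 0.995
finger_force: 0.0
q [-0.53  0.7   0.2   1.9  -0.24  0.56 -0.36] yaw tool y -10.6 tilt [ 0.0045  0.0017 -1.    ] pos [0.5155 0.1764 0.1628] shift mm [-0.7 -1.  42.8] F [-0.7 -1.  -1. ] 0.9947199465853331
```

```bash
python3 -m pendant '[[-1,[0,0,0],[0,0,-10]],[-1,[0,0,0],[0,0,-10]],[-1,[0,0,0],[0,0,-10]],[-1,[0,0,0],[0,0,-10]],[-1,[0,0,0],[0,0,-10]],[-1,[0,0,0],[0,0,-10]],[-1,[0,0,0],[0,0,-10]],[-1,[0,0,0],[0,0,-10]]]' 15
python3 -m pendant '[[-1,[0,0,0],[0,0,-10]],[-1,[0,0,0],[0,0,0]]]'
python3 go.py '[.5142,.1761,.12]'
python3 - <<'E'
from h import *
p=[.5142,.1761,.09]
a=crop("top",p,"pics/a.png"),crop("scene",p,"pics/b.png")
cv2.imwrite("pics/ef.png",np.hstack([cv2.imread("pics/a.png"),cv2.imread("pics/b.png")]));print(a)
E
```

```text
clock: 21.38
tool_pos: [0.5131, 0.1759, 0.1595]
eef_rot: [0.176, 0.984, -0.0, -0.001]
contact_force: [0.3, -0.6, -0.0]
opening: 0.999
finger_force: 0.0
clock: 21.62
tool_pos: [0.5133, 0.1758, 0.1597]
eef_rot: [0.093, 0.996, 0.0, -0.001]
contact_force: [-0.8, 0.1, 0.1]
opening: 1.0
finger_force: 0.0
q [-0.27  0.7  -0.25  1.89  0.28  0.59  0.69] yaw tool y 79.3 tilt [-2.4e-03  4.0e-04 -1.0e+00] pos [0.5133 0.1758 0.1597] shift mm [-0.9  0.5 39.7] F [-0.8  0.1  0.1] 0.9996470118569825
((np.int32(209), np.int32(201)), (np.int32(204), np.int32(168)))
```

View pics/ef.png

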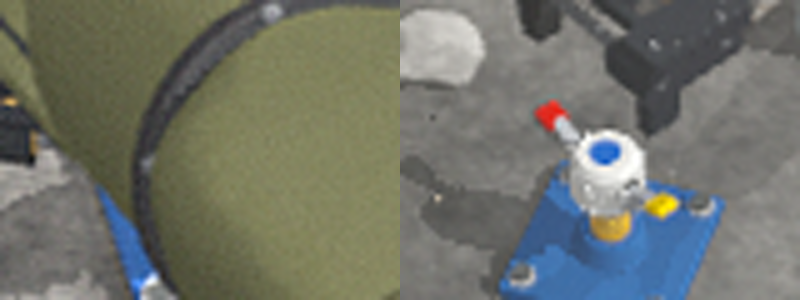

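The coupler is seated upright on the blue port (dot at scene crop (604,152)), both arms are raised, and the fingers line up with the red and yellow tabs. Now I'll push down on both tabs.

```bash
(python3 -m pendant '[[-1,[-0.7,0.4,25],[0,0,0]],[-1,[0,0,20],[0,0,0]],[-1,[0,0,5],[0,0,0]],[-1,[0,0,0],[0,0,0]]]'
python3 -m pendant '[[-1,[0,0,3],[0,0,0]],[-1,[0,0,3],[0,0,0]],[-1,[0,0,2],[0,0,0]],[-1,[0,0,0],[0,0,0]]]'
python3 -m pendant '[[-1,[0,0,2],[0,0,0]],[-1,[0,0,2],[0,0,0]],[-1,[0,0,0],[0,0,0]]]'
python3 -m pendant '[[-1,[0,0,2],[0,0,0]],[-1,[0,0,2],[0,0,0]],[-1,[0,0,0],[0,0,0]]]')| grep -E 'pos|contact|clock|open'
```

```text
clock: 22.22
tool_pos: [0.5147, 0.1764, 0.1108]
contact_force: [0.1, -0.2, -0.2]
opening: 1.001
clock: 22.72
tool_pos: [0.5147, 0.1762, 0.1028]
contact_force: [1.0, -0.1, 0.3]
opening: 0.999
clock: 23.1
tool_pos: [0.5147, 0.1762, 0.0986]
contact_force: [-0.6, -0.5, 0.1]
opening: 1.001
clock: 23.48
tool_pos: [0.5146, 0.1763, 0.0946]
contact_force: [0.8, -0.4, 0.2]
opening: 1.001
```

```bash
(python3 -m pendant '[[-1,[0,0,2],[0,0,0]],[-1,[0,0,2],[0,0,0]],[-1,[0,0,0],[0,0,0]]]'
python3 -m pendant '[[-1,[0,0,2],[0,0,0]],[-1,[0,0,2],[0,0,0]],[-1,[0,0,0],[0,0,0]]]'
python3 -m pendant '[[-1,[0,0,2],[0,0,0]],[-1,[0,0,2],[0,0,0]],[-1,[0,0,0],[0,0,0]]]')| grep -E 'pos|contact|clock|open'
```

```text
clock: 23.85
tool_pos: [0.5148, 0.1762, 0.0908]
contact_force: [-0.2, 0.1, 0.3]
opening: 0.998
clock: 24.22
tool_pos: [0.5149, 0.1765, 0.0868]
contact_force: [0.8, -0.2, 1.9]
opening: 1.002
clock: 24.6
tool_pos: [0.5149, 0.1764, 0.0827]
contact_force: [1.6, 0.8, 1.8]
opening: 1.001
```

```bash
(python3 -m pendant '[[-1,[0,0,2],[0,0,0]],[-1,[0,0,2],[0,0,0]],[-1,[0,0,0],[0,0,0]]]'
python3 -m pendant '[[-1,[0,0,2],[0,0,0]],[-1,[0,0,1],[0,0,0]],[-1,[0,0,0],[0,0,0]]]')| grep -E 'pos|contact|clock|open'
python3 - <<'E'
from h import *
p=[.5142,.1761,.09]
print(crop("scene",p,"pics/g.png",80,60,8))
E
```

```text
clock: 24.98
tool_pos: [0.5148, 0.1763, 0.0787]
contact_force: [1.3, 0.4, 2.0]
opening: 1.002
clock: 25.35
tool_pos: [0.5148, 0.1763, 0.0757]
contact_force: [0.9, 0.6, 2.6]
opening: 0.998
(np.int32(204), np.int32(168))
```

View pics/g.png

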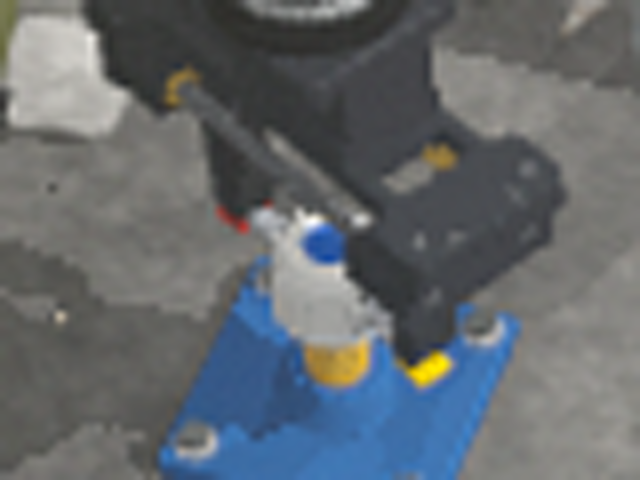

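Both fingertips are on the tabs (red at (232,218), yellow at (430,370)), with both arms about level. I'll continue down.

```bash
(python3 -m pendant '[[-1,[0,0,2],[0,0,0]],[-1,[0,0,2],[0,0,0]],[-1,[0,0,0],[0,0,0]]]'
python3 -m pendant '[[-1,[0,0,2],[0,0,0]],[-1,[0,0,2],[0,0,0]],[-1,[0,0,0],[0,0,0]]]'
python3 -m pendant '[[-1,[0,0,2],[0,0,0]],[-1,[0,0,2],[0,0,0]],[-1,[0,0,0],[0,0,0]]]'
python3 -m pendant '[[-1,[0,0,2],[0,0,0]],[-1,[0,0,2],[0,0,0]],[-1,[0,0,0],[0,0,0]]]')| grep -E 'pos|contact|clock|open'
```

```text
clock: 25.82
tool_pos: [0.5147, 0.176, 0.0716]
contact_force: [0.3, 0.3, 3.1]
opening: 1.0
clock: 26.2
tool_pos: [0.5147, 0.1764, 0.0676]
contact_force: [-0.0, 0.1, 3.0]
opening: 1.005
clock: 26.58
tool_pos: [0.5147, 0.1763, 0.0636]
contact_force: [-0.6, 0.4, 2.3]
opening: 0.998
clock: 26.95
tool_pos: [0.5147, 0.1762, 0.0596]
contact_force: [1.1, 0.1, 1.9]
opening: 0.998
```

```bash
(python3 -m pendant '[[-1,[0,0,2],[0,0,0]],[-1,[0,0,2],[0,0,0]],[-1,[0,0,0],[0,0,0]]]'
python3 -m pendant '[[-1,[0,0,2],[0,0,0]],[-1,[0,0,2],[0,0,0]],[-1,[0,0,0],[0,0,0]]]'
python3 -m pendant '[[-1,[0,0,2],[0,0,0]],[-1,[0,0,2],[0,0,0]],[-1,[0,0,0],[0,0,0]]]'
python3 -m pendant '[[-1,[0,0,2],[0,0,0]],[-1,[0,0,2],[0,0,0]],[-1,[0,0,0],[0,0,0]]]')| grep -E 'pos|contact|clock|open'
python3 - <<'E'
from h import *
p=[.5142,.1761,.07]
print(crop("scene",p,"pics/i.png",80,60,8))
E
```

```text
clock: 27.32
tool_pos: [0.5147, 0.1762, 0.0556]
contact_force: [-0.5, 0.3, 2.3]
opening: 1.0
clock: 27.7
tool_pos: [0.5147, 0.1762, 0.0516]
contact_force: [0.6, 0.4, 1.9]
opening: 1.0
clock: 28.08
tool_pos: [0.5146, 0.1761, 0.0475]
contact_force: [0.2, -0.2, 1.3]
opening: 1.001
clock: 28.45
tool_pos: [0.5146, 0.1762, 0.0436]
contact_force: [1.1, -0.1, 0.7]
opening: 1.0
(np.int32(204), np.int32(172))
```

View pics/i.png

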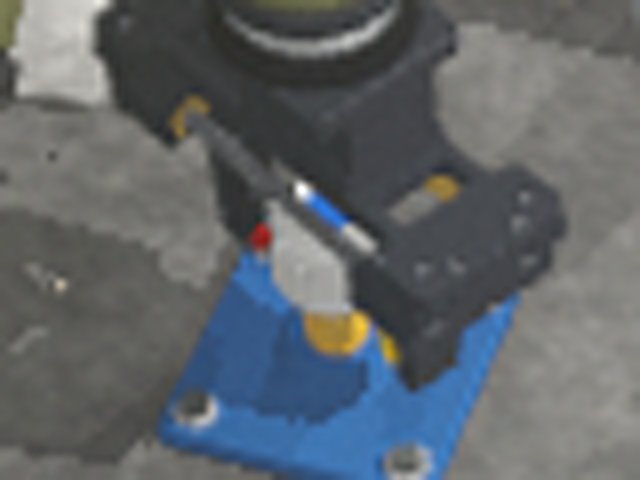

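Both tabs are now inside the fingers (red at (262,237), yellow at (388,348)). I'll squeeze them in together.

```bash
python3 -m pendant '[[-1,[0,0,3],[0,0,0]],[0,[0,0,0],[0,0,0]],[0,[0,0,0],[0,0,0]],[0,[0,0,0],[0,0,0]],[0,[0,0,0],[0,0,0]]]' 15
python3 -m pendant '[[0,[0,0,0],[0,0,0]],[0,[0,0,0],[0,0,0]],[0,[0,0,0],[0,0,0]],[0,[0,0,0],[0,0,0]]]' 25
python3 -m pendant '[[0,[0,0,0],[0,0,0]],[0,[0,0,0],[0,0,0]],[0,[0,0,0],[0,0,0]],[0,[0,0,0],[0,0,0]]]' 40
```

```text
clock: 29.18
tool_pos: [0.5146, 0.176, 0.0407]
eef_rot: [0.092, 0.996, -0.0, -0.0]
contact_force: [-0.3, -0.8, -4.0]
opening: 0.602
finger_force: 15.0
clock: 29.68
tool_pos: [0.5147, 0.1761, 0.0408]
eef_rot: [0.092, 0.996, -0.0, -0.0]
contact_force: [0.0, -0.9, -2.6]
opening: 0.602
finger_force: 24.9
clock: 30.18
tool_pos: [0.5147, 0.1761, 0.0408]
eef_rot: [0.092, 0.996, -0.0, -0.0]
contact_force: [0.0, -2.3, -2.3]
opening: 0.6
finger_force: 39.9
```

The opening is 53 mm, which puts both arms at their stops. I'll release and withdraw.

```bash
python3 -m pendant '[[-1,[0,0,0],[0,0,0]],[-1,[0,0,0],[0,0,0]],[-1,[0,0,0],[0,0,0]],[-1,[0,0,0],[0,0,0]],[-1,[0,0,0],[0,0,0]]]'
python3 -m pendant '[[-1,[0,0,-15],[0,0,0]],[-1,[0,0,-30],[0,0,0]],[-1,[0,0,-40],[0,0,0]],[-1,[0,0,-40],[0,0,0]],[-1,[0,0,-30],[0,0,0]],[-1,[0,0,0],[0,0,0]]]'
python3 - <<'E'
from h import *
p=[.5142,.1761,.07]
print(crop("scene",p,"pics/j.png",80,60,8))
E
```

```text
clock: 30.8
tool_pos: [0.5149, 0.1764, 0.0409]
eef_rot: [0.092, 0.996, 0.0, 0.0]
contact_force: [0.2, 0.8, -0.1]
opening: 0.999
finger_force: 0.0
clock: 31.55
tool_pos: [0.5162, 0.1768, 0.1988]
eef_rot: [0.092, 0.996, 0.001, 0.003]
contact_force: [-0.0, -0.0, -0.2]
opening: 0.999
finger_force: 0.0
(np.int32(204), np.int32(172))
```

View pics/j.png

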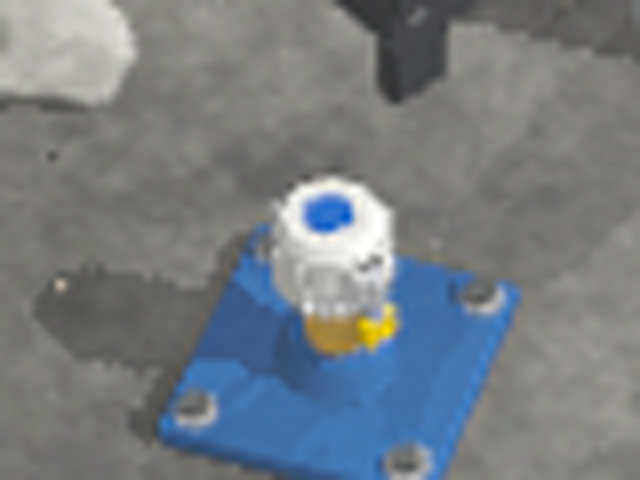

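The coupler sits upright with its dot at (330,213). The yellow arm hangs down at (377,326), the red arm is hidden behind the body, and the gripper is clear.

```bash
python3 -c "
from plant import r
print(r.finish_job())"
```

```text
the job is handed in; nothing more can be done
None
```

I handed the job in at about 31.6 s: the coupler is seated on the large blue port, the seal squeezed by feel at about 17 N, and both cam arms squeezed down together to their stops and released; the red arm was hidden in the last picture, so its lock rests on the 53 mm finger opening, and no verdict came back.

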